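# Click a photo turntable round to its index

## Robot

A 6-joint arm with a two-finger parallel gripper is mounted at the origin on the work surface. World frame = base frame: x ahead of the robot, y to its left, z up, the work surface at z = 0. Lengths are in m, angles in degrees, forces in N, time in s.
With the tool pointing down it reaches from about 0.275 to 0.875 m from the base axis. Payload 12.5 kg.
Tool frame: the origin (TCP) lies between the finger pads; the fingertips stand 14 mm ahead of it and the grasp point (between the pads) lies 5 mm behind it; z points along the fingers, x is the direction in which the jaws open and shut, and the axes are right-handed (so a half turn about z gives the same grasp; the last joint's range is limited). The gripper opens to 85 mm and grips with 20 to 120 N. Pads are 22 mm wide; open, the fingers measure 114 mm over their backs; the gripper's body (76 mm by 85 mm) begins 54 mm behind the grasp point. The pads swing forward as they close: fully open they stand 13 mm farther back than shut.
Start: joints at [66.83, 20.094, 94.641, -0, 65.266, -4.847], TCP at [0.173, 0.522, 0.245] pointing down, gripper open.
Joint ranges: [-157.81, 157.81], [-45, 120.19], [0.68, 151.7], [-89.99, 269.99], [4.06, 180], [-164.3, 164.3]. Speed limits (degrees/s): [127.2, 127.2, 159.86, 180, 180, 180].

## Interface

Orientations are given as a 3x3 rotation matrix whose columns are the frame's x, y, z axes.
In Python, from bench import sense, optics, arm gives the robot as it stands.
- The arm moves only by the tool servo_tool, never from a script. Its argument "commands" is a list that holds one entry, the list of rows, each a list of 5 numbers: the shift along the world's x, y, z in mm, then the turn about the world's z in degrees, then the gripper command: -1 is fully open, 1 is shut, values between are in proportion. A call has 1 to 12 rows; each row shifts and turns the commanded pose from where the row before left it; what a row does not reach is not made up. A row lasts 1/8 s, in which the tool goes at most 62.5 mm and 10.7 degrees, less where a joint would pass 70% of its speed; a pose out of reach is approached as far as the arm can. A call with a gripper value outside its range is refused whole. The fingers move at their own pace and stop on an object; "grip_force" is the grip in N (left out, the last holds). Time passes only in rows, so rows that do not move let the fingers close. It gives the time, the measured TCP pose, the force and the opening at its end, in the units of the state.
- sense(): the state, without advancing time (a new reading comes with each control period).
- optics.snapshot(name): name is "scene" or "side" or "wrist"; returns a dict with "image" (384x512x3 uint8, red, green, blue), "K" (3x3 intrinsics, pixels), "distortion" ([k1, k2, p1, p2, k3] as OpenCV has them; the pictures are not rectified), "view" (4x4, takes a point from world to camera coordinates); the wrist camera has in their place "mount" (4x4, takes a point from camera to tool coordinates, whose origin is the TCP and whose axes are the tool frame's). Camera axes: x right, y down, z forward; pixel columns grow to the right and rows downward; lengths in m; the calibration is good to about 2 mm. A picture is of the moment at which its call begins: read the wrist's pose just before it. There is no depth.
- arm.finish_job(): hands the job in, once; it reports no verdict.
The state is a dict: "time": time; "q": joint angles; "joint_velocities": joint speeds; "effort": joint torques, N m; "ee_pos": TCP position; "tcp_rot": TCP orientation; "force": force on the tool from outside, world axes, zero at the start; "ft_torque": the same for the moment, N m; "gripper_width": finger opening in m.
Only numpy, scipy, OpenCV 4.12 (cv2) and the standard library are available. Lean on these libraries where they do the work, as an engineer would, in place of code of your own. Each camera call takes 0.05 s, during which the arm holds its last target. There are 200 camera calls.

## Task

The bronze mirror on the black-based photo turntable is being photographed view by view. With a fingertip, push the fins on the turntable's edge to turn it anticlockwise (seen from above), click by click, until the one round post is a single click short of the index tongue on the base; take the hand off and leave it at rest there for a full second for the exposure, then push it the one last click so that the round post stands at the tongue, never past it. Do not touch the mirror, which rides along in its place, and leave the other things on the table where they are.

Things in the scene. Friction and masses are not known exactly. Their poses are not given: they have to be found in the camera images.
- turntable: Fixed black round base, 168 mm in diameter, 26 mm high; position and yaw vary. Origin at the centre of its underside, on the table and on the wheel's vertical axis. A flat tongue (the index), 8 mm high, 16 mm wide, with a white line, runs out along the base's own +x to 140 mm from the axis.
- wheel (a joint): Turn of the aluminium wheel, rad, positive anticlockwise from above; 0 = round post at the tongue. Clicks every 0.785 rad (8 a turn); starts 2, 3 or 4 clicks short (negative), rarely poised half-way between clicks. The detent resists with up to 3 N at a fin; pushed past half a click, the wheel snaps on to the next and stops; let go earlier, it springs back. End stops: 5.2 clicks short, 2.2 past.
- wheel_center (a point): On the wheel's axis, on its top face 38 mm above the table. Disc of 86 mm radius. At its rim stand eight lugs 45 degrees apart: the round post and seven flat fins, 8 mm thick, from 78 to 124 mm from the axis, from 28 to 62 mm above the table. Outside the disc nothing but the low tongue lies between or under the lugs: a fingertip fits down there to 20 mm above the table.
- home_post (a point): Centre of the top of the round post: 22 mm in diameter, its axis 110 mm from the wheel's axis, top 66 mm above the table. It stands at the angle (base yaw + joint) about the wheel's axis; the fins follow every 0.785 rad.
- index_tip (a point): Outer tip of the index tongue on the base, 140 mm from the wheel's axis, 8 mm above the table.
- mirror_center (a point): Centre (half-way up) of the loose round bronze mirror lying flat and about centred on the wheel: 124 mm in diameter, 5 mm thick, with a central boss reaching 11 mm up; its top face is 43 mm above the table. Not to be touched.
- spare_center (a point): Centre of a second loose green-bronze mirror lying flat on the table, 96 mm in diameter, 5 mm thick with an 11 mm high boss; bystander.
- tape_center (a point): Centre of a loose round red tape measure, 54 mm in diameter, 18 mm high; bystander.
- bar_center (a point): Centre of a loose flat photo scale bar, 150 x 16 x 6 mm, left of the turntable; bystander.
Things that resemble listed ones, but are neither listed nor needed, are in the scene too. Leave any purple look-alike of the part that bears mirror_center alone.

How it is judged (in metres and radians):
On the way:
1. the wheel rests, untouched, exactly one click short of the index (value of joint wheel between -0.9054 and -0.6654 rad and velocity of joint wheel between -0.05 and 0.05 rad/s and contact force between each of the fingers, the arm and turntable below 0.1 N), for 1 s.
At the end, for the whole second after the job is handed in: The wheel rests in the click where the round post stands at the index tongue (within 0.12 rad), after having rested untouched at the click before for a full second; the mirror lies flat on the wheel within 12 mm of its centre (value of joint wheel between -0.12 and 0.12 rad and velocity of joint wheel between -0.05 and 0.05 rad/s and horizontal distance between mirror_center and wheel_center below 0.012 m and angle between mirror_center's own z axis and vertical below 0.08 rad and height (world z) of mirror_center below 0.046 m).
It fails at once if the wheel is turned past the index by more than half a click (value of joint wheel above 0.42 rad).
It fails at once if the wheel is turned back the wrong way to the fifth click short of the index (value of joint wheel below -3.61284 rad).
It fails at once if the mirror is touched (contact force between any of the fingers, the arm and mirror above 0.5 N).
It fails at once if the mirror is lifted or slides out of its place (height (world z) of mirror_center above 0.055 m or horizontal distance between mirror_center and wheel_center above 0.015 m).
It fails at once if a bystander is moved (distance of any of spare_center, tape_center, bar_center from where it was at the start of the episode above 0.015 m).
It also fails if it takes over 64 s, if anything falls off the work surface, if the arm or the gripper's body presses on something with over 40 N, if the wrist force passes 120 N, or if a joint passes its speed limit or range.

## Working session

There is one attempt and no reset: what is moved stays moved. The work goes in short steps, Python scripts to look and compute and a tool call to move; the robot and the scene stay as the last step left them, time stands still between calls to the robot, and variables do not carry over. Pictures are saved under pics/ and viewed, about 8 in all and at most 12, crops included, and the job is handed in when it is done.

Besides the shell and the picture viewer there is one more tool, called after ">>>" in YAML: its name, and indented under it one key for each argument. servo_tool: Moves the arm, as the interface text tells. Its arguments: {"type":"object","properties":{"commands":{"type":"array","items":{"type":"array","items":{"type":"array","items":{"type":"number"}}}},"grip_force":{"type":"number"}},"required":["commands"]}

```bash
mkdir -p pics; ls; python3 - <<'E'
from bench import sense, optics, arm
import cv2,numpy as np
s=sense();print(s['time'],s['ee_pos'],s['tcp_rot'],s['force'],s['gripper_width'])
ims=[]
for n in('scene','side'):
    d=optics.snapshot(n);np.savez(f'{n}0.npz',**d);cv2.imwrite(f'pics/{n}0.png',d['image'][:,:,::-1]);print(n,d['K'],d['distortion'],d['view'])
E
```

```text
pics
0.0 [0.17276405 0.52182889 0.24473666] [[ 3.14418879e-01  9.49284215e-01 -4.97161672e-04]
 [ 9.49283576e-01 -3.14419248e-01 -1.10836340e-03]
 [-1.20846908e-03 -1.23457034e-04 -9.99999262e-01]] [-0.95766257 -0.83159939  0.09883247] 0.0852851562835254
scene [[415.52837141   0.         264.58535158]
 [  0.         415.52837141 186.700534  ]
 [  0.           0.           1.        ]] [-0.09191724  0.          0.          0.          0.        ] [[ 0.49237852  0.8702727  -0.01374099 -0.27746958]
 [ 0.65533738 -0.3810707  -0.65216412 -0.33375088]
 [-0.57279692  0.31210662 -0.75795326  1.65720082]
 [ 0.          0.          0.          1.        ]]
side [[374.92396825   0.         258.83192136]
 [  0.         374.92396825 188.75324055]
 [  0.           0.           1.        ]] [-0.0540453  0.         0.         0.         0.       ] [[-0.86086194 -0.50871642 -0.01115008  0.47890702]
 [-0.34338537  0.59697664 -0.72505543  0.25051128]
 [ 0.37550394 -0.62034385 -0.68860025  0.95496026]
 [ 0.          0.          0.          1.        ]]
```

View pics/scene0.png

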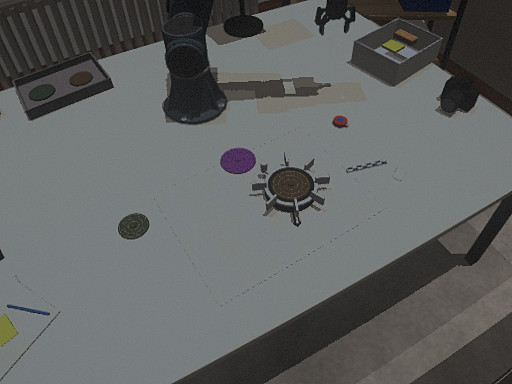

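View pics/side0.png

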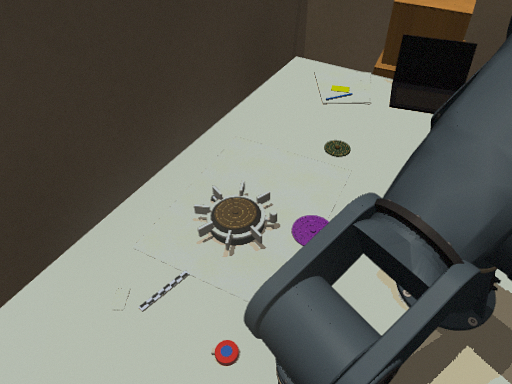

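The scene view shows the turntable at about (291,186), with the bronze mirror on it. The purple look-alike is at (238,160), the green spare at (133,226), the tape at (340,121) and the bar at (366,166). In the side view the turntable is at (236,213). Next I locate the centre and rectify both views onto the lug plane.

```bash
cat > h.py <<'E'
import cv2,numpy as np
def load(n):
    return dict(np.load(n))
def cast(d,px,z,V=None):
    V=d['view'] if V is None else V
    u=cv2.undistortPoints(np.array(px,float).reshape(-1,1,2),d['K'],d['distortion'])[:,0]
    r=np.c_[u,np.ones(len(u))]@V[:3,:3]; c=-V[:3,:3].T@V[:3,3]
    return c+r*((z-c[2])/r[:,2])[:,None]
def proj(d,P,V=None):
    V=d['view'] if V is None else V
    return cv2.projectPoints(np.array(P,float).reshape(-1,3),cv2.Rodrigues(V[:3,:3])[0],V[:3,3],d['K'],d['distortion'])[0][:,0]
E
python3 - <<'E'
from h import *
for n,c0,tp in(('scene',(291,186),(340,121)),('side',(236,213),(227,352))):
    d=load(n+'0.npz');im=d['image'];hsv=cv2.cvtColor(im,cv2.COLOR_RGB2HSV)
    m=((hsv[...,0]<25)&(hsv[...,1]>70)&(hsv[...,2]>25)).astype(np.uint8)
    w=np.zeros_like(m);cv2.circle(w,c0,32,1,-1);m&=w
    m=cv2.morphologyEx(m,cv2.MORPH_OPEN,np.ones((3,3)))
    k=max(cv2.findContours(m,0,2)[0],key=cv2.contourArea)
    e=cv2.fitEllipse(k);P=cast(d,k[:,0],.043)
    print(n,e,cast(d,[e[0]],.043),cv2.minEnclosingCircle((P[:,:2]*1000).astype(np.float32)))
    print('tape',cast(d,[tp],.018))
    x,y=c0;c=im[y-45:y+50,x-55:x+60,::-1];c=cv2.resize(c,None,fx=6,fy=6,interpolation=2);cv2.imwrite(f'pics/{n}c.png',cv2.convertScaleAbs(c,alpha=1.3,beta=20))
E
```

```text
Traceback (most recent call last):
ValueError: max() iterable argument is empty
```

```bash
python3 - <<'E'
from h import *
for n,c0,tp in(('scene',(291,186),(340,121)),('side',(236,213),(227,352))):
    d=load(n+'0.npz');im=d['image'];hsv=cv2.cvtColor(im,cv2.COLOR_RGB2HSV)
    x,y=c0;print(n,hsv[y,x-34:x+35:3].tolist())
    r=im.astype(int);m=((r[...,0]-r[...,2]>12)).astype(np.uint8)
    w=np.zeros_like(m);cv2.circle(w,c0,32,1,-1);m&=w
    m=cv2.morphologyEx(m,cv2.MORPH_CLOSE,np.ones((3,3)))
    k=max(cv2.findContours(m,0,2)[0],key=cv2.contourArea)
    k=cv2.convexHull(k)
    e=cv2.fitEllipse(k);P=cast(d,k[:,0],.043)
    print(n,e,cast(d,[e[0]],.043),cv2.minEnclosingCircle((P[:,:2]*1000).astype(np.float32)))
    print('tape',cast(d,[tp],.018))
    c=im[y-45:y+50,x-55:x+60,::-1];c=cv2.resize(c,None,fx=6,fy=6,interpolation=2);cv2.imwrite(f'pics/{n}c.png',cv2.convertScaleAbs(c,alpha=1.3,beta=20))
E
```

```text
scene [[15, 9, 59], [0, 15, 51], [165, 10, 53], [20, 12, 63], [135, 14, 36], [12, 57, 58], [13, 59, 52], [14, 71, 61], [11, 61, 59], [16, 88, 93], [14, 55, 60], [10, 49, 47], [20, 66, 58], [18, 72, 71], [13, 52, 59], [22, 73, 87], [11, 68, 60], [17, 72, 74], [0, 8, 34], [90, 5, 108], [107, 17, 135], [94, 15, 133], [72, 9, 137]]
scene ((290.2320556640625, 184.41201782226562), (28.72011375427246, 38.07606887817383), 94.28260040283203) [[0.58765853 0.08018114 0.043     ]] ((586.4265747070312, 81.01786041259766), 61.03097152709961)
tape [[0.39579055 0.41972998 0.018     ]]
side [[20, 31, 75], [21, 34, 75], [50, 13, 177], [43, 17, 103], [17, 94, 87], [18, 104, 98], [19, 106, 89], [19, 108, 92], [17, 106, 87], [17, 101, 86], [20, 106, 82], [19, 76, 54], [18, 104, 76], [17, 108, 80], [15, 103, 87], [17, 103, 74], [19, 107, 81], [18, 105, 78], [16, 89, 63], [21, 41, 44], [68, 11, 194], [48, 18, 188], [48, 20, 191]]
side ((235.26036071777344, 210.4691925048828), (36.31461715698242, 46.187557220458984), 74.935302734375) [[0.58967581 0.07836793 0.043     ]] ((595.2545166015625, 75.02401733398438), 77.75443267822266)
tape [[0.38454799 0.42878854 0.018     ]]
```

View pics/scenec.png

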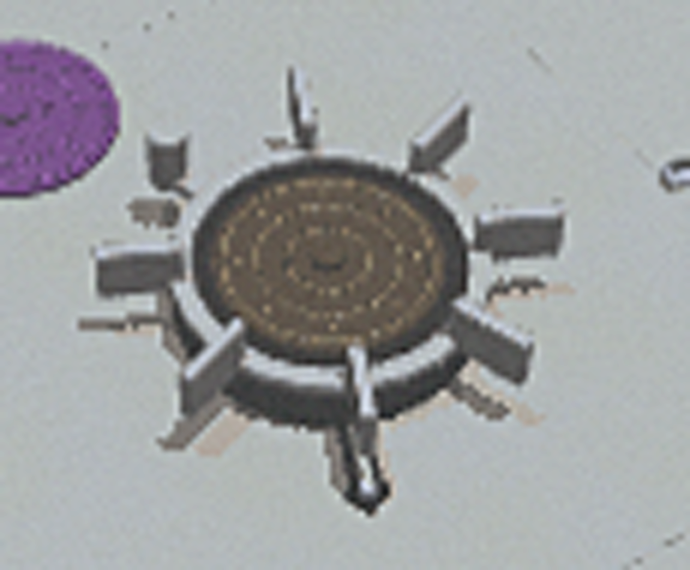

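View pics/sidec.png

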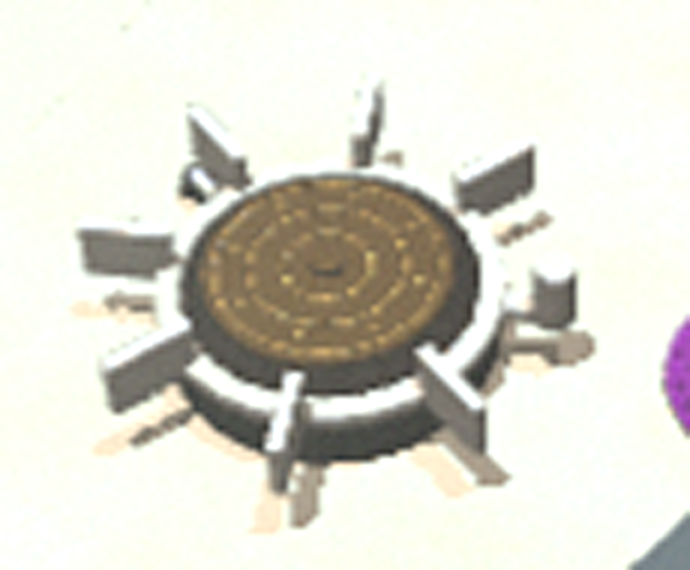

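The scene crop shows the round post's top near crop (167,141) and the tongue tip at (367,500). In the side crop the post top is at (555,270) and the tongue at (190,185). Both views agree that there is one round post, with seven flat fins.

```bash
python3 - <<'E'
from h import *
C=np.array([.5887,.0793]);
for n,o,post,tip,fins in(('scene',(236,141),(167,140),(369,495),[(462,103),(562,208),(530,355),(185,378),(97,255),(292,70),(352,350)]),('side',(181,168),(555,268),(188,178),[(190,110),(375,85),(533,150),(84,232),(105,372),(283,440),(486,420)])):
    d=load(n+'0.npz')
    f=lambda p,z:cast(d,[np.array(p)/6+o],z)[0]
    a=lambda P:(np.round(P,4),round(float(np.hypot(*(P[:2]-C))),4),round(float(np.degrees(np.arctan2(P[1]-C[1],P[0]-C[0]))),1))
    print(n,'post',a(f(post,.066)),'tip',a(f(tip,.008)))
    for p in fins: print(a(f(p,.062)))
E
```

```text
scene post (array([0.4885, 0.0407, 0.066 ]), 0.1074, -158.9) tip (array([0.7068, 0.0336, 0.008 ]), 0.1267, -21.2)
(array([0.5419, 0.1957, 0.062 ]), 0.1254, 111.9)
(array([0.6329, 0.1979, 0.062 ]), 0.1266, 69.6)
(array([0.7062, 0.1264, 0.062 ]), 0.1266, 21.8)
(array([ 0.6322, -0.0301,  0.062 ]), 0.1178, -68.3)
(array([ 0.5387, -0.0294,  0.062 ]), 0.1196, -114.7)
(array([0.4733, 0.1287, 0.062 ]), 0.1255, 156.8)
(array([0.6587, 0.0511, 0.062 ]), 0.0754, -22.0)
side post (array([0.4784, 0.0489, 0.066 ]), 0.1144, -164.6) tip (array([0.7028, 0.0417, 0.008 ]), 0.1202, -18.2)
(array([0.6944, 0.0427, 0.062 ]), 0.1119, -19.1)
(array([ 0.6226, -0.0203,  0.062 ]), 0.1052, -71.2)
(array([ 0.5285, -0.019 ,  0.062 ]), 0.1153, -121.5)
(array([0.6885, 0.1387, 0.062 ]), 0.1161, 30.7)
(array([0.626 , 0.2042, 0.062 ]), 0.1304, 73.4)
(array([0.534, 0.196, 0.062]), 0.1289, 115.1)
(array([0.4622, 0.1413, 0.062 ]), 0.1409, 153.9)
```

The post is at about -157° and the tongue at about -22°, so the wheel is 3 clicks short, at a detent. The centre is at about (0.585, 0.083). I move above the left side with the gripper shut and take one close look.

>>> servo_tool:
  commands:
    - [[34,-27,0,3.5,1],[34,-27,0,3.5,1],[34,-27,0,3.5,1],[34,-27,0,3.5,1],[34,-27,0,3.5,1],[34,-27,0,3.5,1],[34,-27,0,3.5,1],[34,-27,0,3.5,1],[34,-27,0,3.5,1],[34,-27,0,3.5,1],[34,-27,0,3.5,1],[34,-27,0,3.5,1]]
  grip_force: 30

```text
time: 1.6
ee_pos: [0.5817, 0.197, 0.2449]
tcp_rot: [[-0.403, 0.915, -0.001], [0.915, 0.403, -0.0], [0.0, -0.001, -1.0]]
force: [-0.1, 0.3, 0.8]
gripper_width: -0.0001
```

>>> servo_tool:
  commands:
    - [[0,0,0,0,1],[0,0,0,0,1],[0,0,0,0,1]]

```text
time: 1.98
ee_pos: [0.5802, 0.1989, 0.2453]
tcp_rot: [[-0.402, 0.916, -0.0], [0.916, 0.402, 0.0], [0.0, -0.0, -1.0]]
force: [-0.3, -0.4, 0.9]
gripper_width: 0.0004
```

```bash
python3 - <<'E'
from bench import sense, optics
from h import *
s=sense();d=optics.snapshot('wrist')
T=np.eye(4);T[:3,:3]=s['tcp_rot'];T[:3,3]=s['ee_pos'];d['view']=np.linalg.inv(T@d['mount'])
np.savez('w1.npz',**d);cv2.imwrite('pics/w1.png',cv2.resize(d['image'],None,fx=1.5,fy=1.5)[:,:,::-1])
print(s['time'],s['ee_pos'],s['tcp_rot'].round(3).tolist(),s['gripper_width'],s['q'],d['mount'])
E
```

```text
1.975 [0.58015641 0.19885545 0.24529279] [[-0.402, 0.916, -0.0], [0.916, 0.402, 0.0], [0.0, -0.0, -1.0]] 0.00038970954401950107 [ 1.45692837e+01  2.66992227e+01  8.47318596e+01  5.50252619e-03
  6.85877650e+01 -9.91542704e+01] [[ 9.99998457e-01 -6.27066166e-04 -1.64118780e-03  7.59735819e-04]
 [ 1.05631469e-03  9.61031910e-01  2.76435439e-01 -7.01067531e-02]
 [ 1.40389053e-03 -2.76436746e-01  9.61031089e-01 -1.28704852e-01]
 [ 0.00000000e+00  0.00000000e+00  0.00000000e+00  1.00000000e+00]]
```

View pics/w1.png

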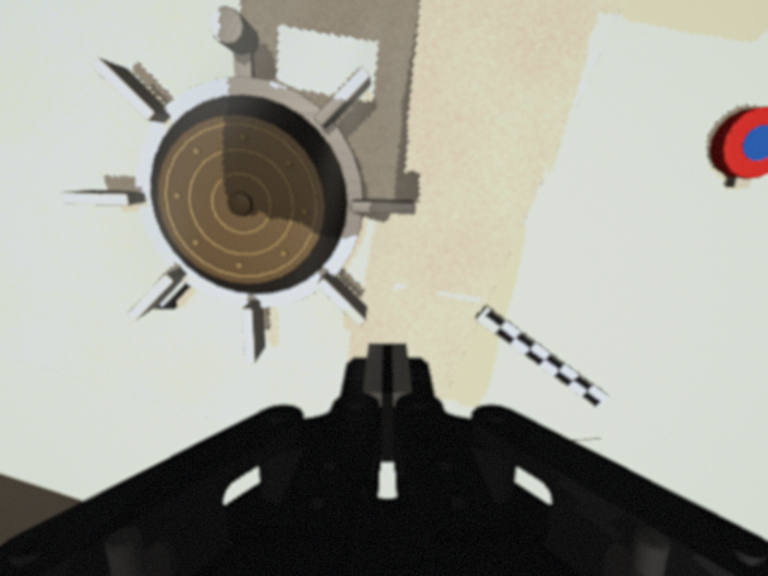

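The wrist view shows the boss at (241,203), the post at (231,18) in the picture's top, and fin tips at (66,198), (132,317), (255,358), (362,320), (414,206) and (368,72). The tongue is under the fin at (175,297), half hidden.

```bash
python3 - <<'E'
from h import *
d=load('w1.npz')
P=cast(d,np.array([(97,60),(65,198),(132,318),(255,360),(364,321),(414,207),(369,71)])/1.5,.062)
b=cast(d,[np.array((241,203))/1.5],.049)[0];po=cast(d,[np.array((228,20))/1.5],.066)[0]
A=np.c_[2*P[:,:2],np.ones(7)];x=np.linalg.lstsq(A,(P[:,:2]**2).sum(1),rcond=None)[0]
C=x[:2];print('C',C,'R',np.sqrt(x[2]+C@C),'boss',b)
for p in list(P)+[po]: print(p.round(4),np.hypot(*(p[:2]-C)).round(4),np.degrees(np.arctan2(*(p[:2]-C)[::-1])).round(1))
print('tape',cast(d,[np.array((752,142))/1.5],.018))
E
```

```text
C [0.58149107 0.08755882] R 0.12280260907169413 boss [0.58487244 0.08476507 0.049     ]
[ 0.533  -0.0249  0.062 ] 0.1224 -113.3
[ 0.6282 -0.0251  0.062 ] 0.122 -67.5
[0.6968 0.0401 0.062 ] 0.1247 -22.4
[0.6925 0.1364 0.062 ] 0.1213 23.7
[0.6287 0.2016 0.062 ] 0.1234 67.5
[0.5358 0.2007 0.062 ] 0.122 112.0
[0.4684 0.1376 0.062 ] 0.1237 156.1
[0.4778 0.0467 0.066 ] 0.1115 -158.5
tape [[0.39007434 0.42193288 0.018     ]]
```

The centre is (0.583, 0.086), the yaw about -22.5°, and the wheel sits at -3 clicks. I go down into the gap at 90°, between the fins at 67.5° and 112.5°, with the fingertips at about 36 mm.

>>> servo_tool:
  commands:
    - [[3,-3,-45,0,1],[0,0,-45,0,1],[0,0,-40,0,1],[0,0,-30,0,1],[0,0,-20,0,1],[0,0,-15,0,1],[0,0,0,0,1],[0,0,0,0,1]]

```text
time: 3.02
ee_pos: [0.5844, 0.1953, 0.0513]
tcp_rot: [[-0.402, 0.916, 0.001], [0.916, 0.402, 0.0], [-0.0, 0.001, -1.0]]
force: [-0.4, 0.8, -0.5]
gripper_width: -0.0001
```

>>> servo_tool:
  commands:
    - [[-5,0,0,0,1],[-5,0,0,0,1],[-5,-1,0,0,1],[-5,-1,0,0,1],[-5,-1,0,0,1],[-5,-1,0,0,1],[-4,-1,0,0,1],[-5,-2,0,0,1],[-4,-1,0,0,1],[-5,-2,0,0,1],[-4,-2,0,0,1]]

```text
time: 4.4
ee_pos: [0.5314, 0.183, 0.0502]
tcp_rot: [[-0.402, 0.916, -0.0], [0.916, 0.402, -0.0], [0.0, -0.0, -1.0]]
force: [1.4, -0.2, 0.8]
gripper_width: -0.0
```

>>> servo_tool:
  commands:
    - [[-4,-2,0,0,1],[-4,-3,0,0,1],[-4,-2,0,0,1],[-4,-3,0,0,1],[-3,-3,0,0,1],[-3,-2,0,0,1],[0,0,0,0,1],[0,0,0,0,1],[0,0,0,0,1],[0,0,0,0,1]]

```text
time: 5.65
ee_pos: [0.5099, 0.1682, 0.0503]
tcp_rot: [[-0.402, 0.916, 0.0], [0.916, 0.402, -0.0], [-0.0, 0.0, -1.0]]
force: [-0.1, -0.2, 0.3]
gripper_width: 0.0002
```

>>> servo_tool:
  commands:
    - [[2,2,20,0,1],[0,0,30,0,1],[0,0,50,0,1],[15,6,50,0,1],[30,14,40,0,1],[28,8,0,0,1],[0,0,0,0,1],[0,0,0,0,1]]

```text
time: 6.65
ee_pos: [0.5842, 0.198, 0.2397]
tcp_rot: [[-0.402, 0.916, -0.001], [0.916, 0.402, -0.0], [0.0, -0.001, -1.0]]
force: [0.6, -0.6, -0.0]
gripper_width: 0.0003
```

```bash
cat > look.py <<'E'
import sys
from bench import sense, optics
from h import *
s=sense();d=optics.snapshot('wrist')
T=np.eye(4);T[:3,:3]=s['tcp_rot'];T[:3,3]=s['ee_pos'];d['view']=np.linalg.inv(T@d['mount'])
n=sys.argv[1];np.savez(n+'.npz',**d);cv2.imwrite(f'pics/{n}.png',cv2.resize(d['image'],None,fx=1.5,fy=1.5)[:,:,::-1])
print(s['time'],s['ee_pos'],s['force'])
C=np.array([.583,.086])
for k in range(8):
    a=np.radians(-22.5+45*k);p=proj(d,[[*(C+.11*np.array([np.cos(a),np.sin(a)])),.062]])[0]*1.5;print(-22.5+45*k,p.round())
E
python3 look.py w2
```

```text
6.65 [0.584166   0.19795224 0.23965925] [ 0.56849243 -0.55336828 -0.03948927]
-22.5 [140. 304.]
22.5 [249. 347.]
67.5 [351. 308.]
112.5 [398. 202.]
157.5 [351.  78.]
202.5 [224.  18.]
247.5 [106.  72.]
292.5 [ 77. 196.]
```

View pics/w2.png

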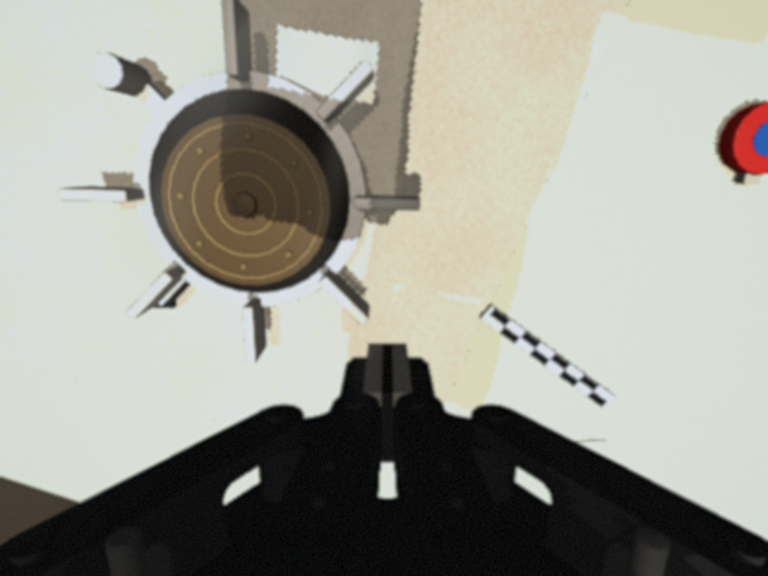

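The post has moved one click, to (110,70) at 247.5°, and the mirror is still centred. The second click uses the same push.

>>> servo_tool:
  commands:
    - [[0,-2,-45,0,1],[0,0,-45,0,1],[0,0,-40,0,1],[0,0,-30,0,1],[0,0,-20,0,1],[0,0,-9,0,1],[0,0,0,0,1],[0,0,0,0,1]]

```text
time: 7.7
ee_pos: [0.5854, 0.1963, 0.0524]
tcp_rot: [[-0.402, 0.916, 0.002], [0.916, 0.402, 0.0], [-0.0, 0.002, -1.0]]
force: [-0.0, 0.9, 0.4]
gripper_width: 0.0001
```

>>> servo_tool:
  commands:
    - [[-5,0,0,0,1],[-5,0,0,0,1],[-5,-1,0,0,1],[-5,-1,0,0,1],[-5,-1,0,0,1],[-5,-1,0,0,1],[-4,-1,0,0,1],[-5,-2,0,0,1],[-4,-1,0,0,1],[-5,-2,0,0,1],[-4,-2,0,0,1]]

```text
time: 9.07
ee_pos: [0.5324, 0.184, 0.0513]
tcp_rot: [[-0.402, 0.916, -0.0], [0.916, 0.402, -0.0], [0.0, -0.0, -1.0]]
force: [1.1, -0.5, -1.2]
gripper_width: -0.0003
```

>>> servo_tool:
  commands:
    - [[-4,-2,0,0,1],[-4,-3,0,0,1],[-4,-2,0,0,1],[-4,-3,0,0,1],[-3,-3,0,0,1],[-3,-2,0,0,1],[0,0,0,0,1],[0,0,0,0,1],[0,0,0,0,1],[0,0,0,0,1]]

```text
time: 10.32
ee_pos: [0.5109, 0.1692, 0.0513]
tcp_rot: [[-0.402, 0.916, 0.0], [0.916, 0.402, 0.0], [0.0, 0.0, -1.0]]
force: [-0.5, -0.6, -0.3]
gripper_width: -0.0001
```

>>> servo_tool:
  commands:
    - [[2,2,20,0,1],[0,0,30,0,1],[0,0,50,0,1],[15,6,50,0,1],[30,14,40,0,1],[28,8,0,0,1],[0,0,0,0,1],[0,0,0,0,1]]

```text
time: 11.32
ee_pos: [0.5852, 0.1989, 0.2407]
tcp_rot: [[-0.402, 0.916, -0.001], [0.916, 0.402, -0.0], [0.0, -0.001, -1.0]]
force: [0.1, 0.3, 0.3]
gripper_width: -0.0
```

>>> servo_tool:
  commands:
    - [[0,0,0,0,1],[0,0,0,0,1],[0,0,0,0,1],[0,0,0,0,1],[0,0,0,0,1],[0,0,0,0,1],[0,0,0,0,1],[0,0,0,0,1],[0,0,0,0,1],[0,0,0,0,1],[0,0,0,0,1],[0,0,0,0,1]]

```text
time: 12.82
ee_pos: [0.5859, 0.1991, 0.2413]
tcp_rot: [[-0.402, 0.916, 0.0], [0.916, 0.402, 0.0], [0.0, 0.0, -1.0]]
force: [-1.1, 0.7, -0.1]
gripper_width: 0.0001
```

```bash
python3 look.py w3
```

```text
12.825 [0.58587818 0.19909002 0.24129398] [-1.05541912  0.73393088 -0.13898098]
-22.5 [140. 301.]
22.5 [249. 343.]
67.5 [351. 305.]
112.5 [397. 199.]
157.5 [350.  74.]
202.5 [224.  14.]
247.5 [106.  69.]
292.5 [ 77. 192.]
```

View pics/w3.png

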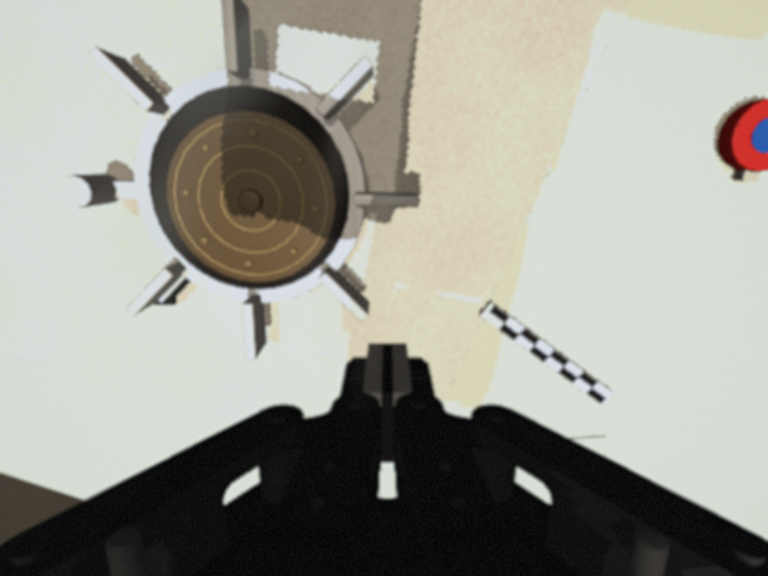

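The post is now at (77,190), 292.5°, one click before the tongue, and it has rested untouched for over 1.5 s. The mirror seems to drift slightly, so I measure that.

```bash
python3 - <<'E'
from h import *
for n,b in(('w1',(241,203)),('w2',(244,204)),('w3',(250,201))):
    d=load(n+'.npz');r=d['image'].astype(int)
    m=((r[...,0]-r[...,2])*100>r[...,0]*22).astype(np.uint8)
    w=np.zeros_like(m);cv2.circle(w,(166,133),66,1,-1);m&=w
    m=cv2.morphologyEx(cv2.morphologyEx(m,cv2.MORPH_OPEN,np.ones((3,3))),cv2.MORPH_CLOSE,np.ones((7,7)))
    k=cv2.convexHull(max(cv2.findContours(m,0,2)[0],key=cv2.contourArea))
    P=cast(d,k[:,0],.043)[:,:2].astype(np.float32)*1000
    print(n,cv2.fitEllipse(P),cast(d,[np.array(b)/1.5],.049)[0])
E
```

```text
w1 ((586.3566284179688, 84.09854888916016), (124.41730499267578, 126.27635192871094), 88.4348373413086) [0.58487244 0.08476507 0.049     ]
w2 ((587.949951171875, 87.69270324707031), (124.49769592285156, 126.03379821777344), 78.31378173828125) [0.58721195 0.08747368 0.049     ]
w3 ((586.5135498046875, 91.08600616455078), (124.56488800048828, 126.08042907714844), 88.01532745361328) [0.5857525  0.09156387 0.049     ]
```

The three mirror positions fit a pure rotation about (0.583, 0.0876) with a constant 5 mm offset, so the mirror isn't slipping. Now the last click.

>>> servo_tool:
  commands:
    - [[-1,-2,-45,0,1],[0,0,-45,0,1],[0,0,-40,0,1],[0,0,-30,0,1],[0,0,-20,0,1],[0,0,-10,0,1],[0,0,0,0,1],[0,0,0,0,1]]

```text
time: 13.88
ee_pos: [0.5855, 0.1973, 0.0524]
tcp_rot: [[-0.402, 0.916, 0.002], [0.916, 0.402, 0.0], [-0.0, 0.002, -1.0]]
force: [0.3, 0.6, -0.2]
gripper_width: 0.0001
```

>>> servo_tool:
  commands:
    - [[-5,0,0,0,1],[-5,0,0,0,1],[-5,-1,0,0,1],[-5,-1,0,0,1],[-5,-1,0,0,1],[-5,-1,0,0,1],[-4,-1,0,0,1],[-5,-2,0,0,1],[-4,-1,0,0,1],[-5,-2,0,0,1],[-4,-2,0,0,1]]

```text
time: 15.25
ee_pos: [0.5325, 0.185, 0.0513]
tcp_rot: [[-0.402, 0.916, -0.0], [0.916, 0.402, -0.0], [0.0, -0.0, -1.0]]
force: [1.1, 0.3, -0.3]
gripper_width: -0.0
```

>>> servo_tool:
  commands:
    - [[-4,-2,0,0,1],[-4,-3,0,0,1],[-4,-2,0,0,1],[-4,-3,0,0,1],[-3,-3,0,0,1],[-3,-2,0,0,1],[0,0,0,0,1],[0,0,0,0,1],[0,0,0,0,1],[0,0,0,0,1]]

```text
time: 16.5
ee_pos: [0.5109, 0.1702, 0.0513]
tcp_rot: [[-0.402, 0.916, 0.0], [0.916, 0.402, 0.0], [-0.0, 0.0, -1.0]]
force: [0.5, 0.3, -0.3]
gripper_width: -0.0
```

>>> servo_tool:
  commands:
    - [[2,2,20,0,1],[0,0,30,0,1],[0,0,50,0,1],[15,6,50,0,1],[30,14,40,0,1],[28,8,0,0,1],[0,0,0,0,1],[0,0,0,0,1],[0,0,0,0,1],[0,0,0,0,1]]

```text
time: 17.75
ee_pos: [0.5855, 0.2, 0.2413]
tcp_rot: [[-0.402, 0.916, -0.0], [0.916, 0.402, -0.0], [0.0, -0.0, -1.0]]
force: [-0.3, -1.3, 0.2]
gripper_width: 0.0002
```

```bash
python3 look.py w4
```

```text
17.75 [0.58551102 0.20001634 0.24133298] [-0.26847743 -1.29780653  0.23383154]
-22.5 [139. 301.]
22.5 [247. 343.]
67.5 [350. 305.]
112.5 [396. 199.]
157.5 [349.  74.]
202.5 [223.  14.]
247.5 [105.  69.]
292.5 [ 76. 192.]
```

View pics/w4.png

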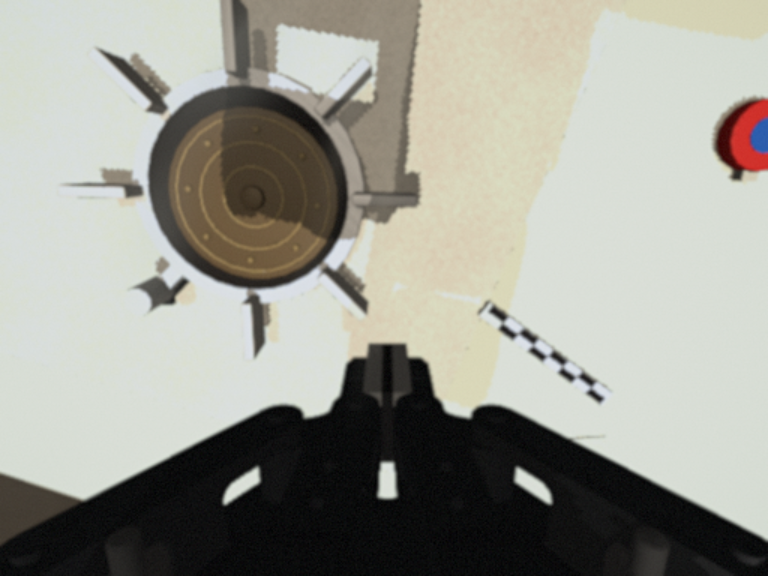

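The round post is at (145,298), over the tongue. The mirror lies flat in its place and the hand is well clear, so I hand in.

```bash
python3 -c "
from bench import arm
print(arm.finish_job())"
```

```text
the job is handed in; nothing more can be done
None
```

The turntable was found three clicks short. I pushed it with the shut fingertips, one click at a time, until the round post stood at the index tongue, and then handed the job in. The robot's clock stood at about 18 s of the 64 allowed.

- **Exposure stop:** After the second click I lifted the hand clear and left the wheel untouched for over 1.5 s. The wrist picture after that wait showed the post one click short of the tongue.
- **Final position:** The last picture showed the post over the tongue and all lugs at their expected clicks. The hand was clear, and the force readings were at noise level.
- **Mirror:** Through the first two clicks it turned with the wheel at a steady 5 mm or so off-centre, inside the 12 mm limit, with no sign of slipping. After the last click I checked it only by eye.
- **Bystanders:** The tape and scale bar looked unmoved in the last wrist picture. The green spare mirror was out of that view and I did not check it again, but the hand never went near it.
- **Disagreement between views:** The side camera's fin positions were up to about 10 mm off the other views. I used the wrist view for the wheel's centre.

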